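# Shut the lost-property tin and snap its toggle latch

## Task

Push the open lid of the green tin shut with your fingertips, then press the red-tipped toggle lever on its far side down past its middle so that it snaps over and stays down. Push only: do not lift the tin or shove it about on the bench, and leave the brick, harmonica, train carriage and duck where they are.

Things in the scene. Friction and masses are not known exactly. Their poses are not given: they have to be found in the camera images.
- tin: Green painted steel tin, open topped, 100 mm deep (its x) by 160 mm wide (its y) by 60 mm high, walls 4 mm, about 1.3 kg, standing loose on the white bench and held only by friction. Origin: centre of its underside. Its x axis points from the hinge side (nearer the robot) to the latch side (away from the robot); z is up. Shut, with its lid on, it is 74 mm high.
- lid (a joint): Lid hinge angle in rad: 0 is shut, about 1.57 upright, 1.85 the stop where it leans back towards the robot. Starts open. It is balanced at about 1.4: pushed over below about 1.2 it falls shut by itself in about 2 s against a slow, damped hinge (about 0.1 N m moves it); above that it stays or leans back.
- lid_hinge (a point): Middle of the lid's hinge line, 50 mm from the tin's centre on its -x side, 60 mm above the bench; the hinge line runs along the tin's y.
- lid_edge (a point): Middle of the lid's free edge on its outer face. The green steel lid is 104 mm from hinge to free edge, 164 mm wide and 14 mm thick; this point lies 103 mm out from the hinge and 14 mm along the lid's outward normal. Open, the outer face looks towards the robot and the edge is about 160 mm above the bench; shut, the outer face is the top.
- latch (a joint): Toggle lever angle in rad: 0 is open (lever sticking out from the tin, 0.61 rad above level), 1.9 is latched (lever hanging down close to the tin's far face, 1.29 rad below level). A spring drives it away from the middle (0.95, 0.34 rad below level) to whichever end is nearer; about 0.08 N m at either end, falling to none at the middle, so some 2 to 5 N down on the outer half of the lever flips it.
- latch_pivot (a point): Axis of the toggle lever, 62 mm from the tin's centre on its +x side, midway across the width, 54 mm above the bench; the axis runs along the tin's y. A thin sprung steel strut stands beside the lever, 20 mm off its middle on the +y side, against the tin.
- latch_tip (a point): Outer end of the toggle lever: a flat steel lever 44 mm long from the pivot and 26 mm wide, 4 mm thick, its last 14 mm a red plastic tab 28 mm wide and 6 mm thick. Open, the tip stands 36 mm beyond the pivot and 25 mm above it.
- brick: Blue plastic building brick, 64 x 32 x 23 mm, loose, not part of the work. Origin: centre of its underside.
- harmonica: Chrome harmonica, 102 x 27 x 20 mm, loose, not part of the work. Origin: centre of its underside.
- carriage: Wooden train carriage with red roof and wheels, 86 x 40 x 53 mm, loose, not part of the work. Origin: centre of its underside.
- duck: Yellow rubber duck, about 70 x 58 x 62 mm high, loose, not part of the work. Origin: centre of its underside.
Not all that is in view belongs to the job. Of the things shaped like the tin, the green one is meant.

How it is judged:
On the way, in this order (a step that is already met when the one before it is completed fails the run):
1. the lid is shut while the latch is still open (value of joint lid below 0.06 rad and value of joint latch below 0.5 rad), for 0.2 s.
2. the toggle lever has snapped over to its latched end (value of joint latch above 1.75 rad and value of joint lid below 0.06 rad), for 0.2 s.
At the end, for the whole second after the job is handed in: The lid is shut (within 0.06 rad), the toggle lever is latched (joint above 1.75 of 1.9 rad), the tin is at rest, flat on the bench and within 40 mm of where it began, and each of the four other objects is within 20 mm of where it began (all of step 2 and distance of tin from where it was at the start of the episode below 0.04 m and angle between tin's own z axis and vertical below 0.05 rad and linear speed of tin below 0.01 m/s and distance of each of brick, harmonica, carriage, duck from where it was at the start of the episode below 0.02 m); the robot touches nothing.
It fails at once if the latch is flipped while the lid is still open (value of joint latch above 1.2 rad and value of joint lid above 0.3 rad).
It fails at once if the tin is lifted or tipped (height (world z) of tin above 0.015 m or angle between tin's own z axis and vertical above 0.2 rad).
It fails at once if the tin is shoved more than 40 mm (distance of tin from where it was at the start of the episode above 0.04 m).
It fails at once if another object is lifted or shifted more than 20 mm (distance of any of brick, harmonica, carriage, duck from where it was at the start of the episode above 0.02 m).
It also fails if it takes over 42 s, if anything falls off the work surface, if the arm or the gripper's body presses on something with over 40 N, if the wrist force passes 120 N, or if a joint passes its speed limit or range.

## Robot

A 6-joint arm with a two-finger parallel gripper is mounted at the origin on the work surface. World frame = base frame: x ahead of the robot, y to its left, z up, the work surface at z = 0. Lengths are in m, angles in rad, forces in N, time in s.
With the tool pointing down it reaches from about 0.25 to 0.725 m from the base axis. Payload 4 kg.
Tool frame: the origin (TCP) lies midway between the tips of the shut fingers; the grasp point (between the pads) lies bot.tcp_to_grasp behind it (bot.tcp_to_grasp is the distance from the TCP to the grasp point, in m); z points along the fingers, y is the line along which they close (so a half turn about z gives the same grasp; the last joint's range is limited). The gripper opens to 85 mm and grips with 20 to 120 N. Pads are 22 mm wide; open, the fingers measure 114 mm over their backs; the gripper's body (76 mm by 85 mm) begins 54 mm behind the grasp point. The pads swing forward as they close: fully open they stand 13 mm farther back than shut.
Start: joints at [1.183, 0.241, 0.005, 1.335, 0, 1.571], TCP at [0.189, 0.463, 0.231] pointing down, gripper open.
Joint ranges: [-2.72, 2.72], [-1.05, 1.87], [-1.09, 1.28], [-1.99, 2.15], [-1.42, 1.44], [-3.14, 3.14]. Speed limits (rad/s): [2.79, 2.79, 3.14, 3.14, 3.14, 3.14].

## Interface

Orientations are given as a unit quaternion [x, y, z, w].
In Python, from workcell import readout, camera, bot gives the robot as it stands. The module is installed in compiled form; this text tells all that it offers.
- The arm moves only by the tool jog_arm, never from a script. Its argument "motion" is a list of rows, each an object of numbers: "x", "y", "z": the shift along the tool's x, y, z in mm; "spin": the turn about the tool's z in degrees; "fingers": the closure, from -1 (fully open) to 1 (shut). A call has 1 to 8 rows; each row is the pose to reach, as a shift and turn from the pose commanded when the call began, along the tool's axes at that moment; what a row does not reach only later rows make up. A row lasts 1/8 s, in which the tool goes at most 62.5 mm and 10.7 degrees, less where a joint would pass 70% of its speed; a pose out of reach is approached as far as the arm can. A call with a gripper value outside its range is refused whole. The fingers move at their own pace and stop on an object; the grip force is fixed at half the most. Time passes only in rows, so rows that repeat a pose let the fingers close. It gives the time, the measured TCP pose, the force, the opening and the grip force at its end, in the units of the state.
- readout.get_obs(): the state, without advancing time (a new reading comes with each control period).
- camera(name): name is "side" or "top"; returns a dict with "pixels" (420x560x3 uint8, red, green, blue), "K" (3x3 intrinsics, pixels), "dist" ([k1, k2, p1, p2, k3] as OpenCV has them; the pictures are not rectified), "rvec" (rotation vector, rad) and "tvec" (3), from world to camera coordinates, as OpenCV has them. Camera axes: x right, y down, z forward; pixel columns grow to the right and rows downward; lengths in m; the calibration is good to about 2 mm. A picture is of the moment at which its call begins. There is no depth.
- bot.job_done(): hands the job in; it is judged then, once.
The state is a dict: "clock": time; "joint_pos": joint angles; "joint_vel": joint speeds; "tau": joint torques, N m; "eef_pos": TCP position; "tool_rot": TCP orientation; "ft_force": force on the tool from outside, world axes, zero at the start; "ft_torque": the same for the moment, N m; "grip_width": finger opening in m; "grasp_force": force on a finger pad.
Only numpy, scipy, OpenCV 4.12 (cv2) and the standard library are available. Lean on these libraries where they do the work, as an engineer would, in place of code of your own. Each camera call takes 0.05 s, during which the arm holds its last target. There are 200 camera calls.

## Working session

There is one attempt and no reset: what is moved stays moved. The work goes in short steps, Python scripts to look and compute and a tool call to move; the robot and the scene stay as the last step left them, time stands still between calls to the robot, and variables do not carry over. Pictures are saved under pics/ and viewed, at most 10 in all, crops included, and the job is handed in when it is done.

Besides the shell and the picture viewer there is one more tool, called after "Emit:" as name([rows], argument=value, ...), one row to a line, values as JSON. jog_arm: Moves the arm, as the interface text tells. Its arguments: {"type":"object","properties":{"motion":{"type":"array"}},"required":["motion"]}

```bash
mkdir -p pics
python3 - <<'E'
from workcell import readout, camera, bot
import cv2
for n in("side","top"):
    c=camera(n); cv2.imwrite(f"pics/{n}0.png",c["pixels"][:,:,::-1]); print(n,c["K"],c["dist"],c["rvec"],c["tvec"])
o=readout.get_obs(); print(o["clock"],o["eef_pos"],o["tool_rot"],o["grip_width"],bot.tcp_to_grasp)
E
```

```text
side [[447.21299115   0.         273.21179921]
 [  0.         447.21299115 206.07230312]
 [  0.           0.           1.        ]] [-0.10443784  0.          0.          0.          0.        ] [ 2.26543252 -0.13332058  0.0332639 ] [-0.52456356  0.09001662  1.38979689]
top [[417.34865181   0.         278.9191119 ]
 [  0.         417.34865181 217.5994365 ]
 [  0.           0.           1.        ]] [-0.05992586  0.          0.          0.          0.        ] [ 2.14433744 -2.14173153  0.14465894] [-0.06044604  0.56191982  1.12185258]
0.1 [0.18886454 0.46235052 0.23051661] [ 1.92712921e-01  9.81254741e-01 -9.13336429e-04 -1.72724948e-04] 0.0854128985029689 0.0187
```

View pics/top0.png

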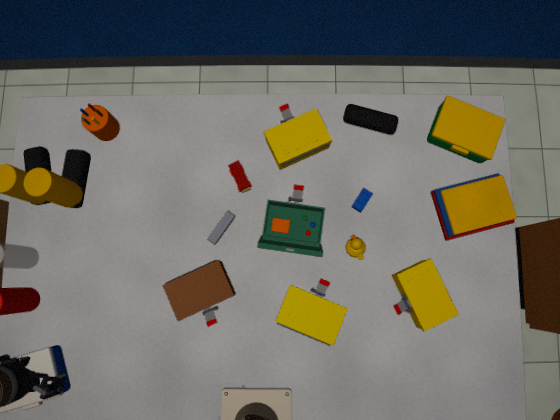

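View pics/side0.png

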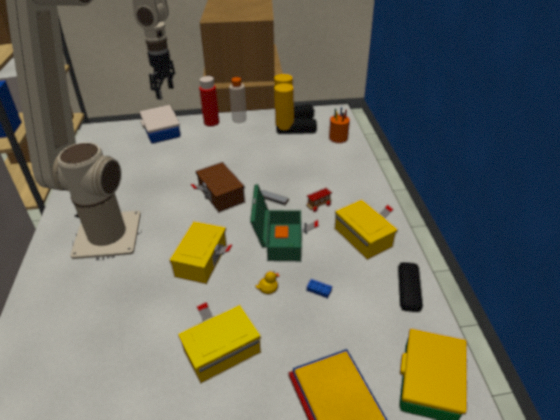

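Tin-shaped things in the top picture:
- yellow boxes at (298,138), (312,315) and (425,294)
- a brown box at (199,290)
- a yellow-topped box with a green base at (466,128)
- the open green tin at (292,228)

Only the one at (292,228) is green with an open lid and its lever (red tip at 298,187) on the far side, so it is the one meant. I'll confirm in an enlarged crop.

```bash
python3 - <<'E'
import cv2,numpy as np
a=cv2.imread("pics/top0.png")[170:270,240:340]; b=cv2.imread("pics/side0.png")[175:275,235:335]
r=lambda i:cv2.resize(i,(400,400),interpolation=cv2.INTER_CUBIC)
cv2.imwrite("pics/crop0.png",np.hstack([r(a),r(b)]))
E
cat > h.py <<'E'
import cv2,numpy as np
from workcell import readout,camera,bot
C={n:camera(n) for n in("top","side")}
def ray(n,p):
    c=C[n];R=cv2.Rodrigues(np.array(c["rvec"]))[0];t=np.array(c["tvec"]).ravel()
    u=cv2.undistortPoints(np.array([[p]],float),np.array(c["K"]),np.array(c["dist"])).ravel()
    return -R.T@t,R.T@np.r_[u,1]
def atz(n,p,z):
    o,d=ray(n,p);return o+d*(z-o[2])/d[2]
def proj(n,P):
    c=C[n];return cv2.projectPoints(np.array(P,float).reshape(-1,3),np.array(c["rvec"]),np.array(c["tvec"]),np.array(c["K"]),np.array(c["dist"]))[0].reshape(-1,2)
E
```

```text
(no output)
```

View pics/crop0.png

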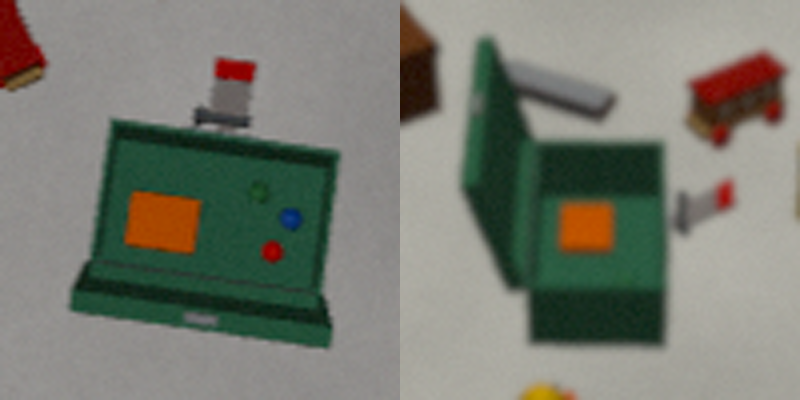

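The crop confirms it: open green tin, top rim far corners at (268,200) and (325,208), lever's red tip end at (299,185), lid edge along (258,247)–(323,257).

Run:
```python
from h import *
np.set_printoptions(precision=4,suppress=True)
q=lambda x,y:(240+x/4,170+y/4)
pts={"farL":(q(112,120),.06),"farR":(q(340,152),.06),"hL":(q(92,262),.06),"hR":(q(322,293),.06),"tipL":(q(215,60),.079),"tipR":(q(256,62),.079),"lidL":(q(72,310),.16),"lidR":(q(332,348),.16)}
W={k:atz("top",*v) for k,v in pts.items()}
for k,v in W.items(): print(k,v)
# fit x,y,yaw,lid: project model to both images
from scipy.optimize import least_squares
def mod(p):
    x,y,a,l=p; c,s=np.cos(a),np.sin(a)
    lid=lambda r,n,yy:(-.05+r*np.cos(l)-n*np.sin(l),yy,.06+r*np.sin(l)+n*np.cos(l))
    L=np.array([(.05,.08,.06),(.05,-.08,.06),(.098,.014,.079),(.098,-.014,.079),lid(.104,.014,.082),lid(.104,.014,-.082),
      (.05,.08,.06),(.05,-.08,.06),(.05,-.08,0),(-.05,-.08,0),lid(.104,.014,.082),lid(.104,.014,-.082)])
    R=np.array([[c,-s,0],[s,c,0],[0,0,1]]);return L@R.T+[x,y,0]
s=lambda x,y:(235+(x-400)/4,175+y/4)
obs=np.array([q(112,120),q(340,152),q(215,60),q(256,62),q(72,310),q(332,348),s(664,143),s(666,290),s(664,343),s(530,343),s(484,38),s(465,188)])
def f(p):
    M=mod(p);return (np.vstack([proj("top",M[:6]),proj("side",M[6:])])-obs).ravel()
r=least_squares(f,[.46,.0,-.1,1.7],loss="soft_l1");p=r.x;print(p,r.fun.reshape(-1,2))
print(mod(p)[:6])
R=lambda P:np.array([[np.cos(p[2]),-np.sin(p[2])],[np.sin(p[2]),np.cos(p[2])]])@P+p[:2]
print("tip",R([.098,0]),"hinge",R([-.05,0]),"piv",R([.062,0]))
for n,px in dict(brick=(362,200),harm=(221,227),car=(240,177),duck=(356,246)).items(): print(n,atz("top",px,.02))
for b in [(312,315),(298,138),(199,290)]: print(b,atz("top",b,.074))
```

```text
farL [ 0.6081 -0.0298  0.06  ]
farR [ 0.5858 -0.1864  0.06  ]
hL [ 0.5099 -0.0167  0.06  ]
hR [ 0.4889 -0.1728  0.06  ]
tipL [ 0.646  -0.1003  0.079 ]
tipR [ 0.6446 -0.1282  0.079 ]
lidL [ 0.47   -0.0093  0.16  ]
lidR [ 0.4468 -0.1695  0.16  ]
[ 0.5492 -0.1018 -0.1334  1.8229] [[-0.2121 -0.4747]
 [ 0.4978 -0.8257]
 [ 0.2503 -0.7788]
 [ 0.2077  0.0634]
 [-0.1798 -0.4789]
 [ 0.5705 -1.0854]
 [-0.7096 -1.1531]
 [-0.0463 -0.7426]
 [ 0.0228  0.6877]
 [-1.1177  0.5521]
 [-2.632  -0.5198]
 [-1.5557 -0.6931]]
[[ 0.6094 -0.0292  0.06  ]
 [ 0.5881 -0.1878  0.06  ]
 [ 0.6482 -0.101   0.079 ]
 [ 0.6445 -0.1287  0.079 ]
 [ 0.4714 -0.0086  0.1572]
 [ 0.4496 -0.1712  0.1572]]
tip [ 0.6463 -0.1149] hinge [ 0.4996 -0.0952] piv [ 0.6106 -0.1101]
brick [ 0.6158 -0.2965  0.02  ]
harm [0.5379 0.1043 0.02  ]
car [0.6829 0.0527 0.02  ]
duck [ 0.4845 -0.2761  0.02  ]
(312, 315) [ 0.2992 -0.1473  0.074 ]
(298, 138) [ 0.781  -0.1128  0.074 ]
(199, 290) [0.3631 0.1514 0.074 ]
```

Emit:
jog_arm([
  {"x": -54, "y": -52, "spin": -5, "fingers": 1},
  {"x": -108, "y": -104, "spin": -10, "fingers": 1},
  {"x": -162, "y": -156, "spin": -14.6, "fingers": 1},
  {"x": -216, "y": -208, "spin": -14.6, "fingers": 1},
  {"x": -270, "y": -260, "spin": -14.6, "fingers": 1},
  {"x": -324, "y": -312, "spin": -14.6, "fingers": 1},
  {"x": -378, "y": -364, "spin": -14.6, "fingers": 1},
  {"x": -430, "y": -416, "spin": -14.6, "fingers": 1},
])

```text
validation failed for argument at $.mo...
```

Emit:
jog_arm([
  {"x": -54, "y": -52, "z": 0, "spin": -5, "fingers": 1},
  {"x": -108, "y": -104, "z": 0, "spin": -10, "fingers": 1},
  {"x": -162, "y": -156, "z": 0, "spin": -14.6, "fingers": 1},
  {"x": -216, "y": -208, "z": 0, "spin": -14.6, "fingers": 1},
  {"x": -270, "y": -260, "z": 0, "spin": -14.6, "fingers": 1},
  {"x": -324, "y": -312, "z": 0, "spin": -14.6, "fingers": 1},
  {"x": -378, "y": -364, "z": 0, "spin": -14.6, "fingers": 1},
  {"x": -430, "y": -416, "z": 0, "spin": -14.6, "fingers": 1},
])

```text
clock: 1.2
eef_pos: [0.3914, 0.0034, 0.2315]
tool_rot: [0.067, 0.998, 0.0, 0.001]
ft_force: [1.2, 0.4, -1.1]
grip_width: -0.0002
grasp_force: 0.0
```

Emit:
jog_arm([
  {"x": 0, "y": 0, "z": 0, "spin": 0, "fingers": 1},
  {"x": 0, "y": 0, "z": 0, "spin": 0, "fingers": 1},
])

```text
clock: 1.45
eef_pos: [0.3904, 0.0052, 0.231]
tool_rot: [0.067, 0.998, 0.0, -0.001]
ft_force: [-0.5, -0.0, 0.5]
grip_width: -0.0
grasp_force: 0.0
```

Emit:
jog_arm([
  {"x": -26, "y": -42, "z": 0, "spin": 0, "fingers": 1},
  {"x": -52, "y": -85, "z": 0, "spin": 0, "fingers": 1},
  {"x": -52, "y": -85, "z": 0, "spin": 0, "fingers": 1},
  {"x": -52, "y": -85, "z": 45, "spin": 0, "fingers": 1},
  {"x": -52, "y": -85, "z": 91, "spin": 0, "fingers": 1},
  {"x": -52, "y": -85, "z": 91, "spin": 0, "fingers": 1},
  {"x": -52, "y": -85, "z": 91, "spin": 0, "fingers": 1},
])

```text
clock: 2.33
eef_pos: [0.4319, -0.0845, 0.1418]
tool_rot: [0.065, 0.998, 0.0, 0.001]
ft_force: [0.4, 0.1, 0.3]
grip_width: -0.0001
grasp_force: 0.0
```

Run:
```python
from h import *
r=lambda i:cv2.resize(i,(400,400),interpolation=cv2.INTER_CUBIC)[:,:,::-1]
cv2.imwrite("pics/crop1.png",np.hstack([r(C["top"]["pixels"][170:270,240:340]),r(C["side"]["pixels"][175:275,215:315])]))
o=readout.get_obs();print(o["clock"],o["eef_pos"],o["ft_force"])
```

```text
2.425 [ 0.43281241 -0.0852712   0.14250354] [-0.61223029 -0.19507104 -1.3220941 ]
```

View pics/crop1.png

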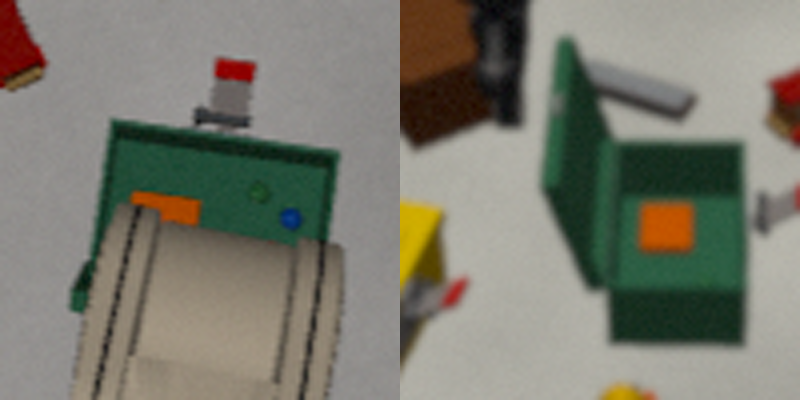

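The fingers (side crop ~(505,120)) stand clear behind the lid's outer face; tin and lid are undisturbed. Pushing forward slowly.

Emit:
jog_arm([
  {"x": -10, "y": 0, "z": 0, "spin": 0, "fingers": 1},
  {"x": -16, "y": 0, "z": 0, "spin": 0, "fingers": 1},
  {"x": -22, "y": 0, "z": 0, "spin": 0, "fingers": 1},
  {"x": -28, "y": 0, "z": 0, "spin": 0, "fingers": 1},
  {"x": -34, "y": 0, "z": 0, "spin": 0, "fingers": 1},
  {"x": -40, "y": 0, "z": 0, "spin": 0, "fingers": 1},
  {"x": -46, "y": 0, "z": 0, "spin": 0, "fingers": 1},
  {"x": -52, "y": 0, "z": 0, "spin": 0, "fingers": 1},
])

```text
clock: 3.42
eef_pos: [0.4831, -0.0927, 0.1403]
tool_rot: [0.066, 0.998, -0.0, -0.0]
ft_force: [-0.7, -0.2, 1.2]
grip_width: 0.0
grasp_force: 0.4
```

Emit:
jog_arm([
  {"x": -6, "y": 0, "z": 0, "spin": 0, "fingers": 1},
  {"x": -12, "y": 0, "z": 0, "spin": 0, "fingers": 1},
  {"x": -18, "y": 0, "z": 0, "spin": 0, "fingers": 1},
  {"x": -24, "y": 0, "z": 0, "spin": 0, "fingers": 1},
  {"x": -30, "y": 0, "z": 0, "spin": 0, "fingers": 1},
  {"x": -36, "y": 0, "z": 0, "spin": 0, "fingers": 1},
  {"x": -42, "y": 0, "z": 0, "spin": 0, "fingers": 1},
  {"x": -48, "y": 0, "z": 0, "spin": 0, "fingers": 1},
])

```text
clock: 4.42
eef_pos: [0.5307, -0.0991, 0.1403]
tool_rot: [0.066, 0.998, -0.0, 0.0]
ft_force: [-1.1, 0.0, -0.3]
grip_width: -0.0004
grasp_force: 0.0
```

Emit:
jog_arm([
  {"x": 0, "y": 0, "z": -40, "spin": 0, "fingers": 1},
  {"x": 0, "y": 0, "z": -80, "spin": 0, "fingers": 1},
  {"x": 0, "y": 0, "z": -80, "spin": 0, "fingers": 1},
  {"x": -40, "y": -1, "z": -80, "spin": 0, "fingers": 1},
  {"x": -80, "y": -2, "z": -80, "spin": 0, "fingers": 1},
  {"x": -116, "y": -2, "z": -80, "spin": 0, "fingers": 1},
  {"x": -116, "y": -2, "z": -80, "spin": 0, "fingers": 1},
  {"x": -116, "y": -2, "z": -80, "spin": 0, "fingers": 1},
])

```text
clock: 5.42
eef_pos: [0.6441, -0.1162, 0.219]
tool_rot: [0.066, 0.998, 0.0, -0.001]
ft_force: [0.1, -0.9, -0.1]
grip_width: 0.0001
grasp_force: 0.0
```

Emit:
jog_arm([
  {"x": 0, "y": 0, "z": 0, "spin": 0, "fingers": 1},
  {"x": 0, "y": 0, "z": 0, "spin": 0, "fingers": 1},
  {"x": 0, "y": 0, "z": 0, "spin": 0, "fingers": 1},
  {"x": 0, "y": 0, "z": 0, "spin": 0, "fingers": 1},
  {"x": 0, "y": 0, "z": 0, "spin": 0, "fingers": 1},
  {"x": 0, "y": 0, "z": 0, "spin": 0, "fingers": 1},
  {"x": 0, "y": 0, "z": 0, "spin": 0, "fingers": 1},
  {"x": 0, "y": 0, "z": 0, "spin": 0, "fingers": 1},
])

```text
clock: 6.42
eef_pos: [0.645, -0.1164, 0.2203]
tool_rot: [0.066, 0.998, 0.0, -0.0]
ft_force: [0.3, -0.3, 0.1]
grip_width: -0.0004
grasp_force: 0.0
```

Run:
```python
from h import *
r=lambda i:cv2.resize(i,(400,400),interpolation=cv2.INTER_CUBIC)[:,:,::-1]
cv2.imwrite("pics/crop2.png",np.hstack([r(C["top"]["pixels"][170:270,240:340]),r(C["side"]["pixels"][175:275,245:345])]))
o=readout.get_obs();print(o["clock"],o["eef_pos"],o["ft_force"])
```

```text
6.525 [ 0.64497026 -0.11636966  0.22027263] [0.47637565 0.11253733 0.06935583]
```

View pics/crop2.png

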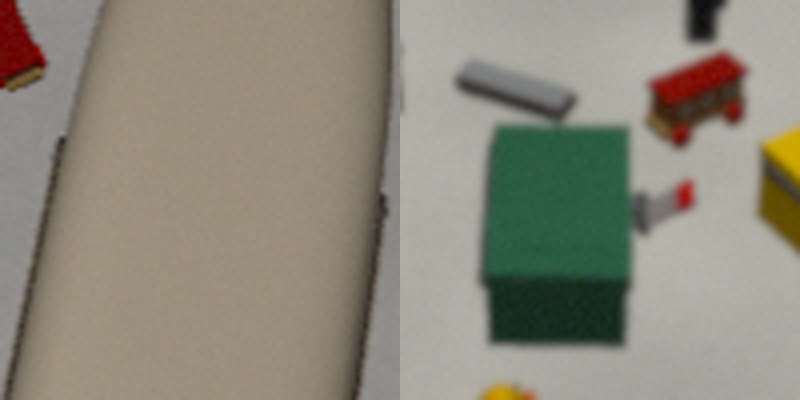

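The lid lies shut, the lever is still open (red tab at side crop (685,194)), and the tin hasn't moved. Next I check by projection that the lid is fully down, then descend.

Run:
```python
from h import *
p=[.5492,-.1018,-.1334];c,s=np.cos(p[2]),np.sin(p[2])
for l in(0,.06,.12,.2):
    L=np.array([(-.05+.104*np.cos(l)-.014*np.sin(l),y,.06+.104*np.sin(l)+.014*np.cos(l)) for y in(.082,-.082)])
    q=proj("side",L@np.array([[c,-s,0],[s,c,0],[0,0,1]]).T+[p[0],p[1],0]);print(l,((q-[245,175])*4+[400,0]).round())
```

```text
0 [[627. 123.]
 [632. 275.]]
0.06 [[625. 116.]
 [631. 268.]]
0.12 [[624. 110.]
 [629. 262.]]
0.2 [[621. 102.]
 [626. 254.]]
```

Emit:
jog_arm([
  {"x": -1, "y": -1, "z": 40, "spin": 0, "fingers": 1},
  {"x": -1, "y": -1, "z": 80, "spin": 0, "fingers": 1},
  {"x": -1, "y": -1, "z": 115, "spin": 0, "fingers": 1},
  {"x": -1, "y": -1, "z": 115, "spin": 0, "fingers": 1},
  {"x": -1, "y": -1, "z": 115, "spin": 0, "fingers": 1},
])

```text
clock: 7.25
eef_pos: [0.6467, -0.1176, 0.1068]
tool_rot: [0.066, 0.998, -0.0, 0.001]
ft_force: [0.3, 0.2, 0.0]
grip_width: -0.0002
grasp_force: 0.0
```

The measured far corners (628,127) and (630,276) match 0 rad, so the lid is shut. Now I press the lever.

Emit:
jog_arm([
  {"x": 0, "y": 0, "z": 12, "spin": 0, "fingers": 1},
  {"x": 0, "y": 0, "z": 24, "spin": 0, "fingers": 1},
  {"x": 0, "y": 0, "z": 34, "spin": 0, "fingers": 1},
  {"x": 0, "y": 0, "z": 44, "spin": 0, "fingers": 1},
  {"x": 0, "y": 0, "z": 54, "spin": 0, "fingers": 1},
  {"x": 0, "y": 0, "z": 64, "spin": 0, "fingers": 1},
  {"x": 0, "y": 0, "z": 74, "spin": 0, "fingers": 1},
  {"x": 0, "y": 0, "z": 80, "spin": 0, "fingers": 1},
])

```text
clock: 8.25
eef_pos: [0.6449, -0.1173, 0.0239]
tool_rot: [0.066, 0.998, 0.0, -0.001]
ft_force: [-0.2, -0.2, -1.1]
grip_width: -0.0
grasp_force: 0.0
```

Emit:
jog_arm([
  {"x": 0, "y": 0, "z": 0, "spin": 0, "fingers": 1},
  {"x": 0, "y": 0, "z": 0, "spin": 0, "fingers": 1},
  {"x": -2, "y": 0, "z": -50, "spin": 0, "fingers": 1},
  {"x": -2, "y": 0, "z": -100, "spin": 0, "fingers": 1},
  {"x": -2, "y": 0, "z": -150, "spin": 0, "fingers": 1},
  {"x": 50, "y": 40, "z": -190, "spin": 0, "fingers": 1},
  {"x": 100, "y": 90, "z": -190, "spin": 0, "fingers": 1},
  {"x": 150, "y": 140, "z": -190, "spin": 0, "fingers": 1},
])

```text
clock: 9.25
eef_pos: [0.533, 0.0194, 0.2166]
tool_rot: [0.067, 0.998, 0.0, 0.002]
ft_force: [0.4, 0.3, -0.3]
grip_width: 0.0001
grasp_force: 0.0
```

Emit:
jog_arm([
  {"x": 40, "y": 40, "z": 0, "spin": 0, "fingers": 1},
  {"x": 80, "y": 80, "z": 0, "spin": 0, "fingers": 1},
  {"x": 100, "y": 120, "z": 0, "spin": 0, "fingers": 1},
  {"x": 100, "y": 120, "z": 0, "spin": 0, "fingers": 1},
  {"x": 100, "y": 120, "z": 0, "spin": 0, "fingers": 1},
])

```text
clock: 9.88
eef_pos: [0.4504, 0.1505, 0.2153]
tool_rot: [0.066, 0.998, 0.0, 0.001]
ft_force: [0.3, -0.4, -0.1]
grip_width: -0.0002
grasp_force: 0.0
```

Run:
```python
from h import *
r=lambda i:cv2.resize(i,(400,400),interpolation=cv2.INTER_CUBIC)[:,:,::-1]
cv2.imwrite("pics/crop3.png",np.hstack([r(C["top"]["pixels"][150:290,220:360]),r(C["side"]["pixels"][175:275,245:345])]))
o=readout.get_obs();print(o["clock"],o["eef_pos"],o["ft_force"])
```

```text
9.975 [0.45062679 0.14968879 0.21491861] [-1.09581868  0.29890917 -0.34344786]
```

View pics/crop3.png

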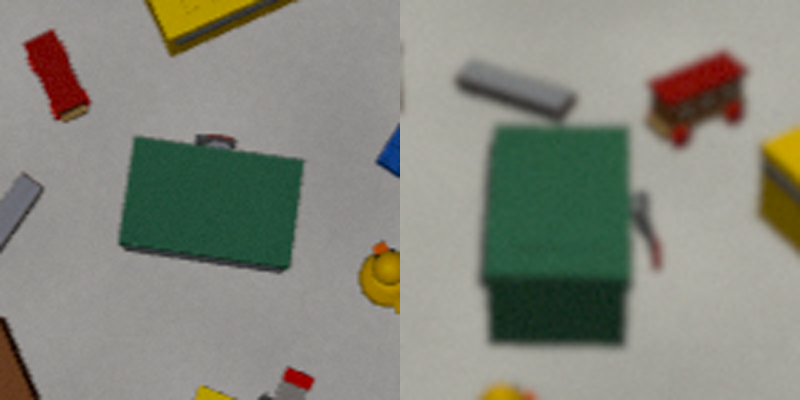

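The lid is shut, the lever hangs down (red tab at side crop (657,255)), and the other objects are in place. I'll check the lever angle by projection before handing in.

Run:
```python
from h import *
p=[.5492,-.1018,-.1334];c,s=np.cos(p[2]),np.sin(p[2])
for j in(1.5,1.75,1.9):
    b=.61-j;L=np.array([(.062+r*np.cos(b),y,.054+r*np.sin(b)) for r in(.030,.044) for y in(.014,-.014)])@np.array([[c,-s,0],[s,c,0],[0,0,1]]).T+[p[0],p[1],0]
    print(j,((proj("side",L)-[245,175])*4+[400,0]).round().tolist(),((proj("top",L)-[220,150])*400/140).round().tolist())
```

```text
1.5 [[663.0, 225.0], [665.0, 251.0], [675.0, 236.0], [676.0, 262.0]] [[208.0, 125.0], [236.0, 129.0], [209.0, 119.0], [236.0, 123.0]]
1.75 [[655.0, 229.0], [656.0, 255.0], [662.0, 241.0], [663.0, 268.0]] [[207.0, 132.0], [235.0, 136.0], [207.0, 129.0], [235.0, 133.0]]
1.9 [[649.0, 231.0], [650.0, 257.0], [654.0, 244.0], [655.0, 270.0]] [[206.0, 137.0], [234.0, 140.0], [207.0, 136.0], [234.0, 139.0]]
```

```bash
python3 -c "
from workcell import bot
print(bot.job_done())"
```

```text
the job is handed in; nothing more can be done
None
```

The green tin's lid is shut and its toggle lever has snapped down, both checked in the camera images; the tin and the other four objects look unmoved there, and I handed the job in after about 10 s of the 42 s, with no verdict returned.

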